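Open the cash till with its override key

TASK

The power is out, so open the small flip-lid cash till by hand: take its override key from the wooden rest, work it round under light pressure in the lock on the till's deck until it drops fully home, turn it clockwise against the spring to its stop, then let go so that the lock springs back and the lid rises fully open. Leave the key standing home in the lock, and leave the other things on the counter where they are.

Things in the scene. Friction and masses are not known exactly. Their poses are not given: they have to be found in the camera images.
- key_bow (a point): Override key (60 g, 94 mm long, upright), centre of its black paddle bow: 56 mm wide along x, 10 thick along y, from 22 mm below to 20 mm above this point. z up. Below it: round shoulder 28 mm across, underside 28 mm below this point; then a steel shank 16 mm across. A half turn about z makes no difference.
- key_tip (a point): Centre of the end of the key's flat blade, 74 mm below key_bow on the key's axis, same axes. The blade is 16 mm wide along x (in the plane of the bow), 5 mm thick along y, 14 mm long; its last 6 mm taper to 3.8 mm.
- rest_well (a point): Mouth of the round well, 20 mm wide, in the top of the fixed oak pen-and-key rest (44 along x, 80 along y, 56 mm high; well 18 mm off its middle). The key's shoulder sits on the top, 56 mm above the counter; the key has 2 mm of side play and lifts straight out.
- lock_mouth (a point): Centre of the rim of the lock's flared steel mouth, 97 mm above the counter, 13 mm above the till's deck. z up, x to the till's rear (hinges), y to its left. 31 mm wide, narrowing within 9 mm to a straight bore 17.8 mm wide. The lid's front edge is 52 mm behind (+x). The till is fixed.
- barrel_face (a point): Face of the turning barrel, 22 mm down the bore, axes as lock_mouth. Its blind slot (20.4 x 7.2 mm, 14 deep) takes the blade, but cannot be seen or read: it lies along x, give or take 0.45 rad. A key out of line stands on this face; press lightly (5 to 10 N) and turn it until it drops in, 14 mm. The barrel drags with 0.035 N m.
- release_cam (a joint): Sprung cam in the lock: 0 at rest, 0.60 rad at its hard stop, growing clockwise from above. The barrel idles within 0.5 rad of x and drives the cam from 0.5 rad clockwise on, stop at 1.1 rad; the blade has 0.14 rad of play in the slot either way. Spring 0.09 N m at rest, 0.22 at the stop; let go, it turns barrel and key back. The lid is freed from about 0.5 rad.
- till_lid (a joint): Lid of the dark steel till (220 x 240 x 86 mm), hinged at the rear: 0 shut and latched, grows as it opens, 1.35 rad fully open. Once the cam frees it, its lifting spring and damper raise it by themselves in about 2 s and it stays up.
- spool: red ribbon on a round card spool, 68 mm across, 26 mm high, lying flat; origin at the centre of its underside; a bystander, to be left where it is
- bell: chromed reception bell, 85 mm across, 59 mm high; origin at the centre of its underside; a bystander, to be left where it is
- terminal: dark card payment terminal, 168 x 70 x 50 mm, lying at the front of the counter; origin at the centre of its underside, x along its length; a bystander, to be left where it is
- clipboard: clipboard with order sheets and a pen lying on it, 218 x 150 x 22 mm; origin at the centre of its underside; a bystander, to be left where it is

How it is judged:
On the way, in this order (a step that is already met when the one before it is completed fails the run):
1. the key is home in the lock: its blade has dropped into the barrel's slot (z of key_tip in the frame of lock_mouth below -0.031 m and horizontal distance between key_tip and lock_mouth below 0.006 m), for 0.1 s.
2. the key has turned the release cam to its stop (0.55 rad or more) (value of joint release_cam above 0.55 rad and z of key_tip in the frame of lock_mouth below -0.029 m), for 0.1 s.
At the end, for the whole second after the job is handed in: The lid is fully open (more than 1.25 rad), the release cam has sprung back (less than 0.08 rad), and the key stands in the lock, its blade's end more than 30 mm below the mouth, within 6 mm of its axis and leaning less than 0.2 rad (value of joint release_cam below 0.08 rad and value of joint till_lid above 1.25 rad and z of key_tip in the frame of lock_mouth below -0.03 m and horizontal distance between key_tip and lock_mouth below 0.006 m and angle between key_bow's own z axis and vertical below 0.2 rad); the robot touches nothing.
It fails at once if the spool is moved by more than 30 mm (distance of spool from where it was at the start of the episode above 0.03 m).
It fails at once if the bell is moved by more than 30 mm (distance of bell from where it was at the start of the episode above 0.03 m).
It fails at once if the terminal is moved by more than 30 mm (distance of terminal from where it was at the start of the episode above 0.03 m).
It fails at once if the clipboard is moved by more than 30 mm (distance of clipboard from where it was at the start of the episode above 0.03 m).
It also fails if it takes over 58 s, if anything falls off the work surface, if the arm or the gripper's body presses on something with over 40 N, if the wrist force passes 120 N, or if a joint passes its speed limit or range.

ROBOT

A 6-joint arm with a two-finger parallel gripper is mounted at the origin on a cart in front of the work surface, level with it; the furniture and walls round the work are solid. World frame = base frame: x ahead of the robot, y to its left, z up, the work surface at z = 0. Lengths are in m, angles in rad, forces in N, time in s.
With the tool pointing down it reaches from about 0.35 to 0.775 m from the base axis. Payload 5.5 kg.
Tool frame: the origin (TCP) lies midway between the tips of the shut fingers; the grasp point (between the pads) lies grasp_offset behind it (grasp_offset is the distance from the TCP to the grasp point, in m); z points along the fingers, y is the line along which they close (so a half turn about z gives the same grasp; the last joint's range is limited). The gripper opens to 85 mm and grips with 20 to 120 N. Pads are 22 mm wide; open, the fingers measure 114 mm over their backs; the gripper's body (76 mm by 85 mm) begins 54 mm behind the grasp point. The pads swing forward as they close: fully open they stand 13 mm farther back than shut.
Start: joints at [-1.45, 0.313, 0.046, 1.304, 0, 1.431], TCP at [0.148, -0.556, 0.231] pointing down, gripper open.
Joint ranges: [-2.76, 2.76], [-0.86, 1.69], [-1.03, 1.26], [-2.2, 2.34], [-1.47, 1.5], [-3.14, 3.14]. Speed limits (rad/s): [2.57, 2.57, 3.14, 3.14, 3.14, 3.14].

INTERFACE

Orientations are given as a unit quaternion [w, x, y, z].
In Python, from workcell import * gives the robot as it stands.
- The arm moves only by the tool step_arm, never from a script. Its argument "deltas" is a list of rows, each a list of 7 numbers: the shift along the world's x, y, z in mm, then the turn, a rotation vector about the world's x, y, z in degrees, then the gripper's target within -1 to 1 (fully open at 1, half-way at 0, shut at -1). A call has 1 to 5 rows; each row shifts and turns the commanded pose from where the row before left it; what a row does not reach is not made up. A row lasts 1/10 s, in which the tool goes at most 50 mm and 8.59 degrees, less where a joint would pass 70% of its speed; a pose out of reach is approached as far as the arm can. A call is refused whole if a number of a shift passes 50 or a number of a turn 8.59, either way. A call with a gripper value outside its range is refused whole. The fingers move at their own pace and stop on an object; "newtons" is the grip in N (left out, the last holds). Time passes only in rows, so rows that do not move let the fingers close. It gives the time, the measured TCP pose, the force, the opening and the grip force at its end, in the units of the state.
- get_state(): the state, without advancing time (a new reading comes with each control period).
- read_camera(name): name is "scene" or "side" or "wrist"; returns a dict with "image" (480x640x3 uint8, red, green, blue), "z_map" (480x640 float32, m along the optical axis (not along the pixel's ray), 0 where there is no reading), "K" (3x3 intrinsics, pixels), "world_from_camera" (4x4, takes a point from camera to world coordinates). Camera axes: x right, y down, z forward; pixel columns grow to the right and rows downward; lengths in m; the calibration is good to about 2 mm. The wrist camera is an equidistant fisheye: a pixel r from the principal point sees the ray r / f radians off the axis. A picture is of the moment at which its call begins.
- hand_in(): hands the job in; it is judged then, once.
The state is a dict: "clock": time; "joint_pos": joint angles; "qvel": joint speeds; "tau": joint torques, N m; "tcp_pos": TCP position; "orientation": TCP orientation; "wrist_force": force on the tool from outside, world axes, zero at the start; "ft_torque": the same for the moment, N m; "finger_gap": finger opening in m; "grip_force": force on a finger pad.
Only numpy, scipy, OpenCV 4.12 (cv2) and the standard library are available. Lean on these libraries where they do the work, as an engineer would, in place of code of your own. Each camera call takes 0.05 s, during which the arm holds its last target. There are 200 camera calls.

## Working session

There is one attempt and no reset: what is moved stays moved. The work goes in short steps, Python scripts to look and compute and a tool call to move; the robot and the scene stay as the last step left them, time stands still between calls to the robot, and variables do not carry over. Pictures are saved under pics/ and viewed, at most 10 in all, crops included, and the job is handed in when it is done.

Besides the shell and the picture viewer there is one more tool, called after "Request:" as name(argument=value, ...) on one line, values as JSON. step_arm: Moves the arm, as the interface text tells. Its arguments: {"type":"object","properties":{"deltas":{"type":"array","items":{"type":"array","items":{"type":"number"}}},"newtons":{"type":"number"}},"required":["deltas"]}

```bash
mkdir -p pics; cat > h.py <<'E'
from workcell import *
import numpy as np, cv2
def shot(n):
    c=read_camera(n); np.savez('pics/%s.npz'%n,**c); return c
def cloud(c):
    z=c["z_map"];K=c["K"];v,u=np.mgrid[:480,:640]
    P=np.stack([(u-K[0,2])/K[0,0]*z,(v-K[1,2])/K[1,1]*z,z],-1)
    T=c["world_from_camera"]; return P@T[:3,:3].T+T[:3,3]
E
python3 - <<'E'
from h import *
s=get_state();print(s)
for n in("scene","side"):
    c=shot(n);cv2.imwrite(f'pics/{n}0.png',c["image"][:,:,::-1]);print(n,c["K"],c["world_from_camera"])
E
```

```text
{'clock': 0.0, 'joint_pos': array([-1.44958824e+00,  3.14000285e-01,  4.49843607e-02,  1.30359268e+00,
       -7.97392055e-06,  1.43117576e+00]), 'qvel': array([-0.00184894, -0.00010929,  0.00047412,  0.00098136, -0.00155775,
       -0.00020769]), 'tau': array([-4.05793280e-04, -4.80623996e+01,  2.98534119e+01,  1.92338869e-02,
       -3.36067421e-05,  5.52788876e-06]), 'tcp_pos': array([ 0.14819694, -0.55505096,  0.23041113]), 'orientation': array([-9.06135867e-04,  9.91507690e-01,  1.30044912e-01,  4.35520830e-06]), 'wrist_force': array([ 0.04060348, -0.58624214,  0.60827627]), 'ft_torque': array([-0.00342385,  0.00362818,  0.00747402]), 'grip_force': 0.0, 'finger_gap': 0.0857565185957796}
scene [[479.00140552   0.         315.75378319]
 [  0.         479.00140552 244.77451969]
 [  0.           0.           1.        ]] [[-0.87042294 -0.37263674  0.3217231   0.19103116]
 [-0.49230168  0.66112084 -0.56617868  0.73784805]
 [-0.00171887 -0.65119974 -0.75890444  0.7357002 ]
 [ 0.          0.          0.          1.        ]]
side [[475.42239036   0.         318.53077289]
 [  0.         475.42239036 244.59910297]
 [  0.           0.           1.        ]] [[-0.85211567 -0.31539122  0.4176449   0.09612314]
 [-0.52332064  0.52242473 -0.67320718  0.87104824]
 [-0.00586439 -0.79221258 -0.61021704  0.65189088]
 [ 0.          0.          0.          1.        ]]
```

View pics/scene0.png

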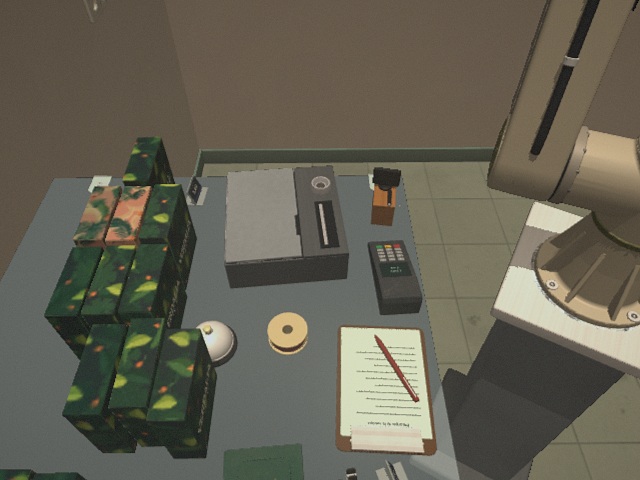

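View pics/side0.png

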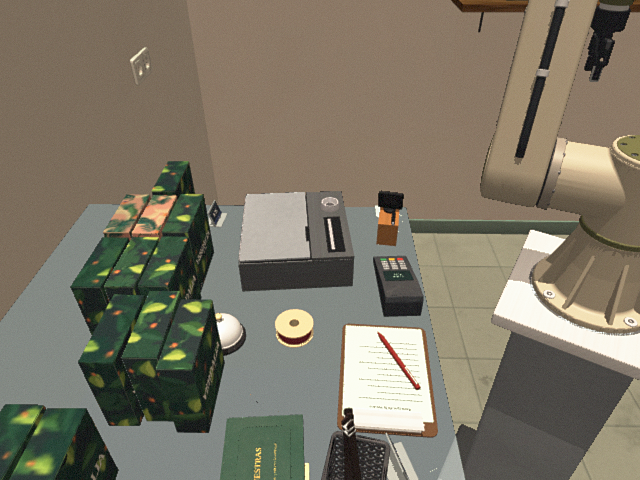

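The scene view shows the lock mouth at about (320,184), the key bow at about (386,179) and the rest at (384,207). In the side view they are at (329,202), (390,202) and (388,228). The till is between the lock and the bell/spool. Next I'll get 3D positions.

```bash
python3 - <<'E'
from h import *
for n,kb,lk,tl in(("scene",(365,160,408,190),(305,170,336,196),(215,160,355,290)),("side",(372,185,412,215),(316,192,344,212),(235,185,360,290))):
    c=dict(np.load(f'pics/{n}.npz'));P=cloud(c);im=c["image"].astype(int)
    def reg(b): return P[b[1]:b[3],b[0]:b[2]].reshape(-1,3),im[b[1]:b[3],b[0]:b[2]].reshape(-1,3)
    p,q=reg(kb);m=(q.max(1)<70)&(p[:,2]>.066)&(p[:,2]<.12)&(p[:,1]>-.7)&(p[:,0]<.6)
    k=p[m];print(n,'bow n',m.sum(),k.min(0),k.max(0),k.mean(0))
    r,ctr=cv2.minAreaRect(k[:,:2].astype(np.float32)*1000),0;print('  rect',r)
    p,q=reg(lk);m=(p[:,2]>.091)&(p[:,2]<.104);k=p[m];print('  rim',m.sum(),cv2.minEnclosingCircle(k[:,:2].astype(np.float32)*1000),k.mean(0),np.percentile(k[:,2],[10,50,90]))
    p,q=reg(tl);m=(abs(p[:,2]-.086)<.008);print('  top',cv2.minAreaRect(p[m][:,:2].astype(np.float32)*1000),np.median(p[m][:,2]))
    # rest top
    p,q=reg((360,160,412,250));m=(q[:,0]>q[:,2]+40)&(abs(p[:,2]-.056)<.006);print('  rest',m.sum(),cv2.minAreaRect(p[m][:,:2].astype(np.float32)*1000),p[m].min(0),p[m].max(0))
E
```

```text
scene bow n 411 [0.40643643 0.01042883 0.06602972] [0.45700251 0.03496502 0.10645068] [0.43113557 0.02405362 0.08697209]
  rect ((431.3606262207031, 23.470701217651367), (53.505916595458984, 10.330024719238281), 17.713350296020508)
  rim 172 ((535.2716064453125, 116.10701751708984), 20.796483993530273) [0.53474281 0.11611775 0.09496544] [0.09181236 0.09519523 0.09782362]
  top ((567.3013305664062, 203.73228454589844), (219.90940856933594, 244.7273406982422), 35.26844024658203) 0.08561037676356997
  rest 355 ((424.12420654296875, 45.3451042175293), (42.85778045654297, 66.57810974121094), 23.273399353027344) [0.39181117 0.01263937 0.05078181] [0.4539546  0.08263912 0.06169035]
side bow n 385 [0.40770869 0.01118589 0.06600537] [0.46150748 0.03572815 0.10566522] [0.43290062 0.0250138  0.08626872]
  rect ((434.0013427734375, 24.445331573486328), (55.790679931640625, 13.85405445098877), 13.63498592376709)
  rim 140 ((534.9979248046875, 115.10791015625), 21.99057960510254) [0.53506043 0.1170376  0.09455829] [0.09150368 0.09480908 0.09765397]
  top ((567.9489135742188, 205.45530700683594), (220.1498260498047, 245.40975952148438), 35.256675720214844) 0.08579327782874957
  rest 285 ((425.1568908691406, 44.596580505371094), (43.84048843383789, 71.67057800292969), 21.777950286865234) [0.39294787 0.0061003  0.050031  ] [0.45604474 0.08379499 0.06185127]
```

```bash
python3 - <<'E'
from h import *
import workcell
print([n for n in dir(workcell) if n[0]!='_'], getattr(workcell,'grasp_offset',None))
E
```

```text
['MotionError', 'get_state', 'grasp_offset', 'hand_in', 'read_camera'] 0.0187
```

Request:
step_arm(deltas=[[28,28,0,0,0,8.25,1],[28,28,0,0,0,8.25,1],[28,28,0,0,0,8.25,1],[28,28,0,0,0,8.25,1],[28,28,0,0,0,8.25,1]])

```text
clock: 0.6
tcp_pos: [0.289, -0.4141, 0.2309]
orientation: [-0.0, 0.881, 0.473, 0.0]
wrist_force: [0.1, -0.2, 0.5]
finger_gap: 0.0856
grip_force: 0.0
```

Request:
step_arm(deltas=[[28,28,0,0,0,8.25,1],[28,28,0,0,0,8.25,1],[28,28,0,0,0,8.25,1],[28,28,0,0,0,8.25,1],[28,28,0,0,0,8.25,1]])

```text
clock: 1.1
tcp_pos: [0.429, -0.2741, 0.231]
orientation: [-0.0, 0.658, 0.753, 0.0]
wrist_force: [0.8, -1.2, -0.8]
finger_gap: 0.0856
grip_force: 0.0
```

Request:
step_arm(deltas=[[0,25,0,0,0,8.25,1],[0,25,0,0,0,8.25,1],[0,25,0,0,0,8.25,1],[0,25,0,0,0,8.25,1],[0,25,0,0,0,8.25,1]])

```text
clock: 1.6
tcp_pos: [0.4279, -0.1494, 0.231]
orientation: [-0.0, 0.35, 0.937, 0.0]
wrist_force: [1.2, 0.4, 0.2]
finger_gap: 0.0854
grip_force: 0.0
```

Request:
step_arm(deltas=[[0,25,0,0,0,8.25,1],[0,25,0,0,0,8.25,1],[0,25,0,0,0,8.25,1],[0,25,0,0,0,8.25,1],[0,25,0,0,0,8.25,1]])

```text
clock: 2.1
tcp_pos: [0.4278, -0.0245, 0.231]
orientation: [-0.0, -0.002, 1.0, 0.0]
wrist_force: [-0.3, 0.0, 0.3]
finger_gap: 0.0855
grip_force: 0.0
```

Request:
step_arm(deltas=[[2,24,0,0,0,8.25,1],[2,24,0,0,0,8.25,1],[0,0,0,0,0,0,1]])

```text
clock: 2.4
tcp_pos: [0.4318, 0.0244, 0.2311]
orientation: [-0.0, -0.146, 0.989, 0.0]
wrist_force: [-0.3, 0.3, -0.1]
finger_gap: 0.0856
grip_force: 0.0
```

```bash
python3 - <<'E'
from h import *
c=shot("wrist");cv2.imwrite('pics/w1.png',c["image"][:,:,::-1]);print(c["K"],c["world_from_camera"]);s=get_state();print(s['tcp_pos'],s['orientation'],s['joint_pos'])
E
```

```text
[[371.64829954   0.         317.83356363]
 [  0.         371.64829954 244.65568016]
 [  0.           0.           1.        ]] [[-2.87522571e-01  9.12330834e-01  2.91518816e-01  3.57296299e-01]
 [ 9.57773676e-01  2.74070414e-01  8.69194671e-02  1.37501883e-03]
 [-5.97372712e-04  3.04200357e-01 -9.52607887e-01  3.72911350e-01]
 [ 0.00000000e+00  0.00000000e+00  0.00000000e+00  1.00000000e+00]]
[0.43189168 0.02337843 0.23101827] [-3.97566399e-04 -1.43758396e-01  9.89612732e-01  8.03241395e-05] [-1.31910541e-01  3.83936744e-02 -2.90383304e-01  1.24282816e+00
 -6.22492739e-05 -4.20426982e-01]
```

View pics/w1.png

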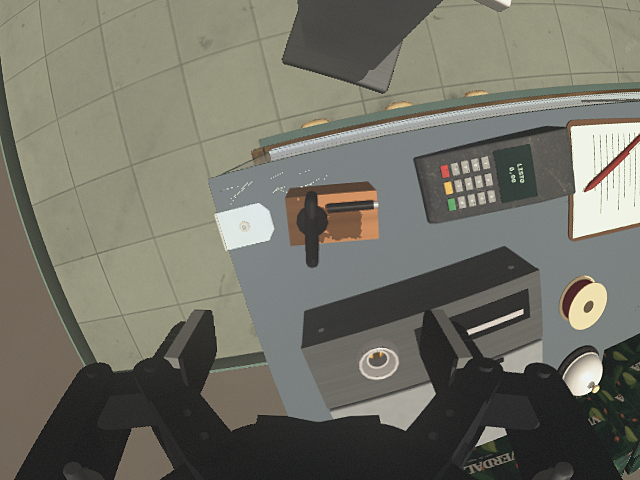

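The wrist view shows the key bow at about (313,228), with its well at (313,222), and the lock rim at about (379,363). The key lies between the open fingers' closing axis, as planned. I'll refine both positions from this view.

```bash
cat >> h.py <<'E'
def rays(c,uv):
    K=c["K"];d=(np.asarray(uv,float)-K[:2,2])/K[0,0];t=np.linalg.norm(d,axis=-1,keepdims=True)+1e-9
    r=np.concatenate([d/t*np.sin(t),np.cos(t)],-1);return r@c["world_from_camera"][:3,:3].T,r
def wcloud(c):
    v,u=np.mgrid[:480,:640];R,r=rays(c,np.stack([u,v],-1));s=c["z_map"]/np.maximum(r[...,2],.05)
    return c["world_from_camera"][:3,3]+R*s[...,None]
def onz(c,uv,z):
    R,_=rays(c,uv);o=c["world_from_camera"][:3,3];return o+R*((z-o[2])/R[...,2])[...,None]
E
python3 - <<'E'
from h import *
c=dict(np.load('pics/wrist.npz'));P=wcloud(c);im=c["image"].astype(int)
def rect(m): return cv2.minAreaRect(P[m][:,:2].astype(np.float32)*1000)
b=np.zeros((480,640),bool);b[170:285,280:350]=1
m=b&(im.max(2)<75)&(P[...,2]>.09);print('bow',m.sum(),rect(m),P[m].mean(0),np.percentile(P[m][:,2],[5,50,95]))
ys,xs=np.where(m);print('bow ray @.104',cv2.minAreaRect((onz(c,np.stack([xs,ys],-1),.104)[:,:2]*1000).astype(np.float32)))
b2=np.zeros((480,640),bool);b2[175:255,280:385]=1
m=b2&(abs(P[...,2]-.056)<.008);print('rest',m.sum(),rect(m))
b3=np.zeros((480,640),bool);b3[340:385,355:405]=1
m=b3&(im.min(2)>140);ys,xs=np.where(m);print('rim px',m.sum(),xs.mean(),ys.mean())
el=cv2.fitEllipse(cv2.convexHull(np.stack([xs,ys],-1).astype(np.int32)));print(el,onz(c,np.array(el[0]),.097))
w=onz(c,np.stack([xs,ys],-1),.097)[:,:2]*1000;print(cv2.minEnclosingCircle(w.astype(np.float32)))
m=b3&(P[...,2]>.093)&(P[...,2]<.102);print('rim cloud',cv2.minEnclosingCircle(P[m][:,:2].astype(np.float32)*1000),P[m].mean(0))
m=(abs(P[...,2]-.085)<.006);m[:,:300]=0;m[:240]=0;print('till',rect(m))
E
```

```text
bow 890 ((408.697998046875, 11.472954750061035), (104.27287292480469, 10.176298141479492), 16.688323974609375) [0.43133702 0.01830026 0.10197608] [0.09565849 0.10231477 0.10383477]
bow ray @.104 ((431.3977355957031, 18.346546173095703), (54.94834518432617, 10.744336128234863), 19.406526565551758)
rest 3831 ((427.3427429199219, 36.14653015136719), (44.886329650878906, 80.7966537475586), 21.611623764038086)
rim px 586 377.9112627986348 364.2866894197952
((378.3643493652344, 363.30096435546875), (31.28168296813965, 40.21825408935547), 75.5633773803711) [0.5345921  0.11203515 0.097     ]
((535.07666015625, 112.30516815185547), 18.513751983642578)
rim cloud ((534.6402587890625, 113.42350006103516), 20.011316299438477) [0.53472639 0.11280247 0.09529845]
till ((560.8894653320312, 295.80755615234375), (490.6329040527344, 252.539306640625), 71.93885803222656)
```

Request:
step_arm(deltas=[[0,-1.5,-30,0,0,2,1],[0,-1.5,-30,0,0,2,1],[0,-1,-30,0,0,0,1],[0,0,-20,0,0,0,1],[0,0,0,0,0,0,1]])

```text
clock: 2.95
tcp_pos: [0.4297, 0.0178, 0.1187]
orientation: [-0.003, -0.176, 0.984, 0.001]
wrist_force: [-0.5, -0.2, 0.2]
finger_gap: 0.0855
grip_force: 0.0
```

```bash
python3 - <<'E'
from h import *
c=dict(np.load('pics/wrist.npz'));P=wcloud(c)
m=P[202:210,330:380];print('pen z',np.percentile(m[...,2],[5,50,95]))
c=shot("wrist");cv2.imwrite('pics/w2.png',c["image"][:,:,::-1]);s=get_state();print(s['tcp_pos'],s['orientation'])
P=wcloud(c);im=c["image"]
m=(im.max(2)<75)&(P[...,2]>.099)&(P[...,2]<.108)&(abs(P[...,0]-.432)<.04)&(abs(P[...,1]-.02)<.03)
ys,xs=np.where(m);print(m.sum(),cv2.minAreaRect((onz(c,np.stack([xs,ys],-1),.104)[:,:2]*1000).astype(np.float32)))
print(P[m].mean(0))
E
```

```text
pen z [0.05448116 0.06091512 0.06261306]
[0.43090591 0.01782965 0.12030742] [-1.68548764e-03 -1.76244356e-01  9.84344886e-01  4.81077412e-04]
1958 ((431.5577392578125, 18.3817138671875), (54.26184844970703, 9.926319122314453), 17.831892013549805)
[0.43080273 0.01822107 0.10212387]
```

View pics/w2.png

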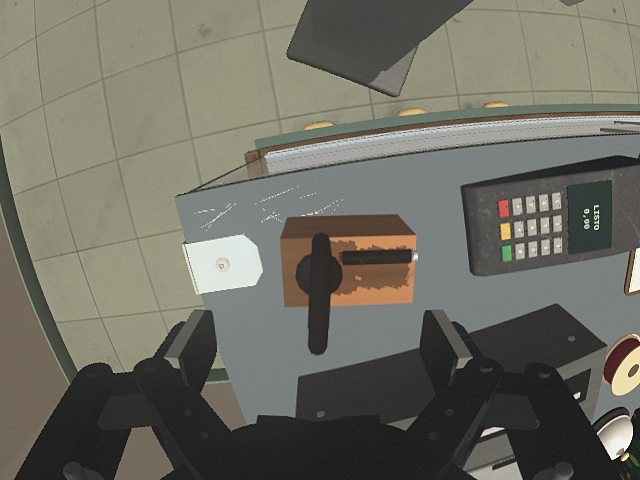

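The picture shows the bow from about (319,235) to (317,352), between the fingers, and the pen's top stays below 63 mm. I'll descend and grip.

Request:
step_arm(deltas=[[0.6,0.6,-20,0,0,-1.8,1],[0,0,-20,0,0,0,1],[0,0,-8,0,0,0,1],[0,0,0,0,0,0,1],[0,0,0,0,0,0,0]], newtons=40)

```text
clock: 3.5
tcp_pos: [0.4336, 0.0187, 0.0744]
orientation: [0.001, -0.162, 0.987, -0.0]
wrist_force: [0.2, 0.8, 0.3]
finger_gap: 0.0733
grip_force: 0.0
```

Request:
step_arm(deltas=[[0,0,0,0,0,0,-0.5],[0,0,0,0,0,0,-1],[0,0,0,0,0,0,-1],[0,0,0,0,0,0,-1],[0,0,0,0,0,0,-1]], newtons=40)

```text
clock: 4.0
tcp_pos: [0.433, 0.019, 0.0736]
orientation: [0.0, -0.162, 0.987, -0.0]
wrist_force: [-0.3, 0.1, 2.7]
finger_gap: 0.0092
grip_force: 43.9
```

Request:
step_arm(deltas=[[0,0,5,0,0,0,-1],[0,0,15,0,0,0,-1],[0,0,25,0,0,0,-1],[0,0,25,0,0,0,-1],[0,0,25,0,0,0,-1]])

```text
clock: 4.5
tcp_pos: [0.4325, 0.019, 0.1694]
orientation: [-0.0, -0.162, 0.987, 0.0]
wrist_force: [0.2, -0.3, -0.9]
finger_gap: 0.0093
grip_force: 43.5
```

Request:
step_arm(deltas=[[10,9,25,0,0,0,-1],[20,18,20,0,0,4,-1],[20,18,0,0,0,4,-1],[20,18,0,0,0,4,-1],[0,0,0,0,0,4,-1]])

```text
clock: 5.0
tcp_pos: [0.5051, 0.0836, 0.2135]
orientation: [0.001, -0.3, 0.954, 0.0]
wrist_force: [-0.5, 0.7, -0.3]
finger_gap: 0.0093
grip_force: 43.5
```

```bash
python3 - <<'E'
from h import *
s=get_state();print(s['tcp_pos'],s['orientation'],s['wrist_force'],s['finger_gap'])
for n in("wrist","side"):
    c=shot(n);cv2.imwrite(f'pics/{n}3.png',c["image"][:,:,::-1])
a=cv2.imread('pics/wrist3.png')[200:480,160:520];b=cv2.imread('pics/side3.png')[60:340,200:560]
cv2.imwrite('pics/m3.png',np.hstack([a,b]))
E
```

```text
[0.50507758 0.08363322 0.21353189] [ 9.47596895e-04 -3.00094108e-01  9.53909127e-01  7.81096742e-05] [-0.46880692  0.6996623  -0.27014604] 0.009280532048818377
```

View pics/m3.png

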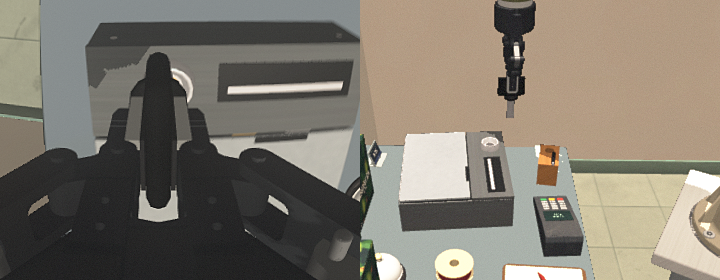

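The key hangs straight in the grip, with the lock ring just behind the bow at crop (180,85). I'll move over the lock and compare the shank with the ring.

Request:
step_arm(deltas=[[10,10,0,0,0,4,-1],[10,10,0,0,0,4,-1],[10,9.7,-10,0,0,4,-1],[0.7,0,-15,0,0,4,-1],[0,0,0,0,0,4,-1]])

```text
clock: 5.6
tcp_pos: [0.5321, 0.1115, 0.1863]
orientation: [-0.002, -0.459, 0.888, 0.001]
wrist_force: [-0.7, -0.5, -0.0]
finger_gap: 0.0096
grip_force: 43.5
```

```bash
python3 - <<'E'
from h import *
s=get_state();print(s['tcp_pos'],s['orientation'],s['wrist_force'])
t=s['tcp_pos']
o=[]
for n in("scene","side"):
    c=shot(n);P=cloud(c);cam=c["world_from_camera"][:3,3];d=(cam-t)[:2];d/=np.linalg.norm(d)
    near=np.hypot(P[...,0]-t[0],P[...,1]-t[1])<.035
    for nm,lo,hi in(("shank",.135,.155),("blade",.122,.132),("bow",.16,.175)):
        m=near&(P[...,2]>lo)&(P[...,2]<hi);q=P[m]
        e=np.array([-d[1],d[0]]) # lateral dir
        l=(q[:,:2]-t[:2])@e*1000; f=(q[:,:2]-t[:2])@d*1000
        print(n,nm,m.sum(),'lat',np.percentile(l,[2,98]).round(1),np.percentile(l,[2,98]).mean().round(1),'toward cam',np.percentile(f,[50,95]).round(1))
    m=near&(abs(P[...,2]-.097)<.003);q=P[m];l=(q[:,:2]-t[:2])@e*1000;f=(q[:,:2]-t[:2])@d*1000
    print(n,'rim',m.sum(),np.percentile(l,[1,99]).round(1),np.percentile(f,[1,99]).round(1),'latdir',e)
    u,v=(c["K"]@np.linalg.inv(c["world_from_camera"])[:3]@np.r_[t[:2],.11,1]).__truediv__(1)[:2]/(c["K"]@np.linalg.inv(c["world_from_camera"])[:3]@np.r_[t[:2],.11,1])[2]
    u,v=int(u),int(v);o.append(cv2.resize(c["image"][v-45:v+45,u-45:u+45,::-1],(400,400),interpolation=cv2.INTER_CUBIC))
cv2.imwrite('pics/m4.png',np.hstack(o))
E
```

```text
[0.53207244 0.11149418 0.18628765] [-1.83924268e-03 -4.59358420e-01  8.88248719e-01  8.19287648e-04] [-0.65090259 -0.47707367 -0.02402774]
scene shank 66 lat [-8.2  7. ] -0.6 toward cam [6.2 8.8]
scene blade 28 lat [-8.2  7.3] -0.4 toward cam [2.  5.4]
scene bow 68 lat [-11.9  12.2] 0.1 toward cam [ 9.2 14.1]
scene rim 102 [-22.   13.7] [-17.9  20.8] latdir [-0.8782527  -0.47819681]
side shank 63 lat [-9.   5.8] -1.6 toward cam [6.4 9.7]
side blade 25 lat [-8.9  6. ] -1.4 toward cam [3.4 6.3]
side bow 57 lat [-13.2   9.5] -1.9 toward cam [ 8.4 14.5]
side rim 87 [-23.9  13. ] [-18.3  19.8] latdir [-0.86729796 -0.49778936]
```

View pics/m4.png

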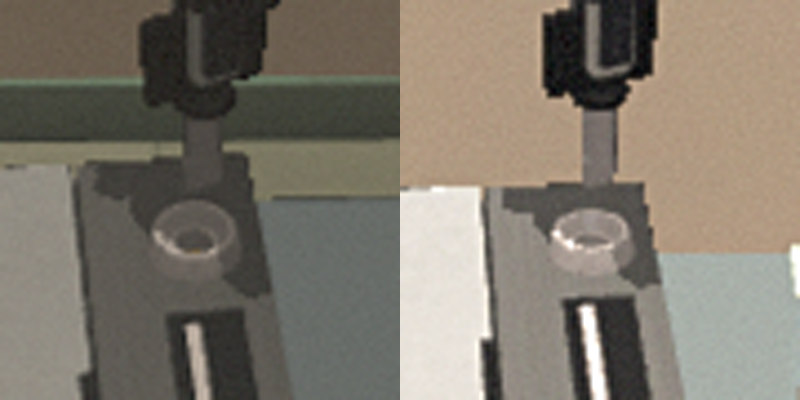

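Both views agree that the key must go about 3.5 mm along (0.88, 0.48). The ring centre is at about (192,238) in the left crop and (592,237) in the right, while the shank is at x = 203 and 599. I'll correct this and descend.

Request:
step_arm(deltas=[[2.9,2.1,0,0,0,2,-1],[0,0,0,0,0,0,-1]])

```text
clock: 5.9
tcp_pos: [0.5366, 0.1136, 0.1888]
orientation: [0.0, -0.473, 0.881, -0.0]
wrist_force: [-0.1, 0.1, -0.9]
finger_gap: 0.0091
grip_force: 43.5
```

Request:
step_arm(deltas=[[0,0,-10,0,0,0,-1],[0,0,-10,0,0,0,-1],[0,0,-5,0,0,0,-1],[0,0,0,0,0,0,-1]])

```text
clock: 6.3
tcp_pos: [0.5354, 0.1137, 0.1618]
orientation: [-0.001, -0.474, 0.88, 0.001]
wrist_force: [-0.5, 0.6, -0.3]
finger_gap: 0.0093
grip_force: 43.5
```

Request:
step_arm(deltas=[[0,0,-3,0,0,0,-1],[0,0,-3,0,0,0,-1],[0,0,0,0,0,0,-1]])

```text
clock: 6.6
tcp_pos: [0.5363, 0.1138, 0.157]
orientation: [-0.0, -0.474, 0.88, 0.0]
wrist_force: [0.0, 0.1, -1.4]
finger_gap: 0.0093
grip_force: 43.5
```

Request:
step_arm(deltas=[[0,0,-3,0,0,0,-1],[0,0,-3,0,0,0,-1],[0,0,0,0,0,0,-1]])

```text
clock: 6.9
tcp_pos: [0.5362, 0.1138, 0.1509]
orientation: [-0.0, -0.474, 0.88, 0.0]
wrist_force: [0.8, 0.4, -0.4]
finger_gap: 0.0093
grip_force: 43.6
```

Request:
step_arm(deltas=[[0,0,-3,0,0,0,-1],[0,0,-2,0,0,0,-1],[0,0,0,0,0,0,-1]])

```text
clock: 7.2
tcp_pos: [0.5361, 0.1137, 0.1459]
orientation: [-0.0, -0.474, 0.88, 0.0]
wrist_force: [-0.7, 0.0, -0.5]
finger_gap: 0.0092
grip_force: 43.6
```

Request:
step_arm(deltas=[[0,0,-2,0,0,0,-1],[0,0,-2,0,0,0,-1],[0,0,0,0,0,0,-1]])

```text
clock: 7.5
tcp_pos: [0.5361, 0.1137, 0.1419]
orientation: [-0.0, -0.474, 0.88, 0.0]
wrist_force: [-1.1, -1.2, -1.9]
finger_gap: 0.009
grip_force: 43.6
```

Request:
step_arm(deltas=[[0,0,-1.5,0,0,0,-1],[0,0,0,0,0,0,-1]])

```text
clock: 7.7
tcp_pos: [0.5362, 0.1137, 0.1406]
orientation: [-0.0, -0.474, 0.88, 0.0]
wrist_force: [-2.2, -0.7, -1.0]
finger_gap: 0.0094
grip_force: 43.6
```

Request:
step_arm(deltas=[[0,0,-1.5,0,0,0,-1],[0,0,0,0,0,0,-1]])

```text
clock: 7.9
tcp_pos: [0.5362, 0.1137, 0.1391]
orientation: [-0.0, -0.474, 0.88, 0.0]
wrist_force: [-0.3, -2.1, -1.1]
finger_gap: 0.0092
grip_force: 43.7
```

Request:
step_arm(deltas=[[0,0,-1,0,0,0,-1],[0,0,0,0,0,0,-1]])

```text
clock: 8.1
tcp_pos: [0.5363, 0.1137, 0.1383]
orientation: [-0.0, -0.474, 0.88, 0.0]
wrist_force: [-1.9, -1.9, 0.9]
finger_gap: 0.0095
grip_force: 43.8
```

Request:
step_arm(deltas=[[0,0,-0.7,0,0,0,-1],[0,0,0,0,0,0,-1]])

```text
clock: 8.3
tcp_pos: [0.5364, 0.1137, 0.1381]
orientation: [0.0, -0.474, 0.88, -0.0]
wrist_force: [-3.3, -2.5, 4.2]
finger_gap: 0.0095
grip_force: 44.5
```

Request:
step_arm(deltas=[[-0.7,-0.5,-0.5,0,0,0,-1],[0,0,0,0,0,0,-1]])

```text
clock: 8.5
tcp_pos: [0.5362, 0.1135, 0.138]
orientation: [0.001, -0.474, 0.88, -0.0]
wrist_force: [-2.9, -0.5, 6.4]
finger_gap: 0.0094
grip_force: 44.6
```

Request:
step_arm(deltas=[[0,0,0,0,0,-3,-1],[0,0,0,0,0,-3,-1],[0,0,0,0,0,0,-1]])

```text
clock: 8.8
tcp_pos: [0.5361, 0.1136, 0.1379]
orientation: [0.001, -0.427, 0.904, 0.0]
wrist_force: [-3.1, -2.0, 5.1]
finger_gap: 0.0094
grip_force: 44.4
```

Request:
step_arm(deltas=[[-0.5,-0.4,-0.3,0,0,-3,-1],[0,0,0,0,0,-3,-1],[0,0,0,0,0,0,-1]])

```text
clock: 9.1
tcp_pos: [0.5359, 0.1134, 0.1376]
orientation: [0.001, -0.38, 0.925, 0.0]
wrist_force: [-1.2, 0.5, 5.0]
finger_gap: 0.0092
grip_force: 44.4
```

Request:
step_arm(deltas=[[0,0,0,0,0,-3,-1],[0,0,0,0,0,-3,-1],[0,0,0,0,0,0,-1]])

```text
clock: 9.4
tcp_pos: [0.5356, 0.1134, 0.1368]
orientation: [0.0, -0.331, 0.943, 0.001]
wrist_force: [-0.4, 0.9, 1.0]
finger_gap: 0.0095
grip_force: 43.7
```

Request:
step_arm(deltas=[[0,0,0,0,0,-3,-1],[0,0,0,0,0,-3,-1],[0,0,0,0,0,0,-1]])

```text
clock: 9.7
tcp_pos: [0.5355, 0.1131, 0.1365]
orientation: [0.0, -0.282, 0.959, 0.0]
wrist_force: [0.2, 0.1, -0.4]
finger_gap: 0.0094
grip_force: 43.6
```

Fz has fallen to zero at a yaw of about 33–39°, so the blade has found the slot. I'll lower it.

Request:
step_arm(deltas=[[0,0,-1.5,0,0,0,-1],[0,0,-1.5,0,0,0,-1],[0,0,0,0,0,0,-1]])

```text
clock: 10.0
tcp_pos: [0.5353, 0.1131, 0.1335]
orientation: [0.0, -0.282, 0.96, 0.0]
wrist_force: [1.0, 1.5, -0.5]
finger_gap: 0.0092
grip_force: 43.5
```

Request:
step_arm(deltas=[[0,0,-1.5,0,0,0,-1],[0,0,-1.5,0,0,0,-1],[0,0,0,0,0,0,-1]])

```text
clock: 10.3
tcp_pos: [0.5351, 0.1132, 0.1306]
orientation: [-0.0, -0.281, 0.96, 0.0]
wrist_force: [-0.9, 1.9, -0.8]
finger_gap: 0.0093
grip_force: 43.5
```

Request:
step_arm(deltas=[[0,0,-1.5,0,0,0,-1],[0,0,-1.5,0,0,0,-1],[0,0,0,0,0,0,-1]])

```text
clock: 10.6
tcp_pos: [0.535, 0.1131, 0.1275]
orientation: [-0.0, -0.281, 0.96, 0.0]
wrist_force: [-0.5, 3.1, -0.7]
finger_gap: 0.0093
grip_force: 43.5
```

Request:
step_arm(deltas=[[0,0,-1.5,0,0,0,-1],[0,0,-1,0,0,0,-1],[0,0,0,0,0,0,-1]])

```text
clock: 10.9
tcp_pos: [0.5351, 0.1131, 0.1252]
orientation: [-0.0, -0.281, 0.96, 0.0]
wrist_force: [-1.9, 4.0, 0.2]
finger_gap: 0.0094
grip_force: 43.6
```

Request:
step_arm(deltas=[[0,0,-0.8,0,0,0,-1],[0,0,0,0,0,0,-1]])

```text
clock: 11.1
tcp_pos: [0.5352, 0.1131, 0.1246]
orientation: [0.0, -0.281, 0.96, 0.0]
wrist_force: [-1.3, 4.8, 1.9]
finger_gap: 0.0096
grip_force: 43.8
```

The key is home, about 14 mm down with the bottom felt. I'll recentre, grip more firmly and turn clockwise.

Request:
step_arm(deltas=[[-0.2,0.7,0,0,0,0,-1],[0,0,0,0,0,-3,-1],[0,0,0,0,0,-5,-1],[0,0,0,0,0,-5,-1],[0,0,0,0,0,0,-1]], newtons=80)

```text
clock: 11.6
tcp_pos: [0.5354, 0.1135, 0.1247]
orientation: [0.0, -0.17, 0.985, -0.0]
wrist_force: [-1.4, 2.9, 1.1]
finger_gap: 0.0084
grip_force: 78.6
```

Request:
step_arm(deltas=[[0,0,0,0,0,-5,-1],[0,0,0,0,0,-5,-1],[0,0,0,0,0,-5,-1],[0,0,0,0,0,0,-1]])

```text
clock: 12.0
tcp_pos: [0.5354, 0.1137, 0.1247]
orientation: [0.0, -0.041, 0.999, 0.0]
wrist_force: [-0.3, 3.8, 1.8]
finger_gap: 0.0089
grip_force: 78.7
```

```bash
python3 -c "
from h import *
s=get_state();print(s['tcp_pos'],s['wrist_force'],s['ft_torque'],s['joint_pos'])"
```

```text
[0.53537495 0.11368157 0.12467435] [-0.31868035  3.78184785  1.75958774] [1.02834301e+00 1.75462156e-01 9.27365096e-04] [ 6.24419129e-02  3.14639832e-01 -2.20156659e-01  1.03531150e+00
  1.72886831e-04 -2.03218780e-02]
```

Request:
step_arm(deltas=[[0,0.5,0,0,0,-5,-1],[0,0,0,0,0,-5,-1],[0,0,0,0,0,-5,-1],[0,0,0,0,0,0,-1]])

```text
clock: 12.4
tcp_pos: [0.5355, 0.1141, 0.1247]
orientation: [0.0, 0.089, 0.996, 0.0]
wrist_force: [-0.4, 3.3, 1.3]
finger_gap: 0.0092
grip_force: 78.8
```

Request:
step_arm(deltas=[[0,0,0,0,0,-5,-1],[0,0,0,0,0,-5,-1],[0,0,0,0,0,-5,-1],[0,0,0,0,0,0,-1]])

```text
clock: 12.8
tcp_pos: [0.5354, 0.1141, 0.1247]
orientation: [0.0, 0.218, 0.976, 0.0]
wrist_force: [0.4, 4.3, 1.9]
finger_gap: 0.0086
grip_force: 78.8
```

```bash
python3 -c "
from h import *
s=get_state();print(s['tcp_pos'],s['wrist_force'],s['ft_torque'],s['orientation'])"
```

```text
[0.53539249 0.11406987 0.12465752] [0.3516624  4.29994028 1.89126484] [0.89638916 0.06900533 0.12070033] [3.68978277e-04 2.17647179e-01 9.76027441e-01 5.60774594e-05]
```

Request:
step_arm(deltas=[[0,0.3,0,0,0,-4,-1],[0,0,0,0,0,-4,-1],[0,0,0,0,0,0,-1]])

```text
clock: 13.1
tcp_pos: [0.5354, 0.1142, 0.1247]
orientation: [0.0, 0.285, 0.959, -0.0]
wrist_force: [0.4, 3.0, 2.0]
finger_gap: 0.0082
grip_force: 78.8
```

```bash
python3 -c "
from h import *
s=get_state();print(s['tcp_pos'],s['wrist_force'],s['ft_torque'],s['orientation'])"
```

```text
[0.535398   0.11417099 0.12465268] [0.40717859 2.99649477 1.97505192] [ 0.72157011 -0.00704436  0.1907467 ] [ 4.17690508e-04  2.85044307e-01  9.58514244e-01 -1.11942769e-04]
```

Request:
step_arm(deltas=[[0,0,0,0,0,-3,-1],[0,0,0,0,0,0,-1]])

```text
clock: 13.3
tcp_pos: [0.5354, 0.1142, 0.1246]
orientation: [0.0, 0.31, 0.951, -0.0]
wrist_force: [-0.6, 2.0, 3.4]
finger_gap: 0.009
grip_force: 78.8
```

```bash
python3 -c "
from h import *
s=get_state();print(s['wrist_force'],s['ft_torque'],s['orientation'])
c=shot('scene');P=cloud(c);m=(P[...,2]>.11)&(P[...,2]<.4)&(np.hypot(P[...,0]-.63,P[...,1]-.25)<.12);print('lid up px',m.sum(), P[m][:,2].max() if m.any() else 0)"
```

```text
[-0.56393877  1.96914521  3.3673632 ] [ 0.59943167 -0.05799608  0.13595992] [ 4.05821278e-04  3.10118694e-01  9.50697757e-01 -7.83559798e-05]
lid up px 609 0.399695500441267
```

Request:
step_arm(deltas=[[0,0,0,0,0,-3,-1],[0,0,0,0,0,0,-1],[0,0,0,0,0,0,-1]])

```text
clock: 13.65
tcp_pos: [0.5354, 0.1142, 0.1247]
orientation: [0.0, 0.335, 0.942, -0.0]
wrist_force: [1.4, 1.6, 2.1]
finger_gap: 0.0085
grip_force: 78.9
```

```bash
python3 -c "
from h import *
s=get_state();print(s['wrist_force'],s['ft_torque'],s['orientation'])
c=shot('scene');cv2.imwrite('pics/s5.png',c['image'][:,:,::-1])"
```

```text
[1.42747337 1.57432286 2.08867853] [ 0.53879206 -0.18096973  0.19561503] [ 4.00930808e-04  3.35405956e-01  9.42073608e-01 -3.58404385e-05]
```

View pics/s5.png

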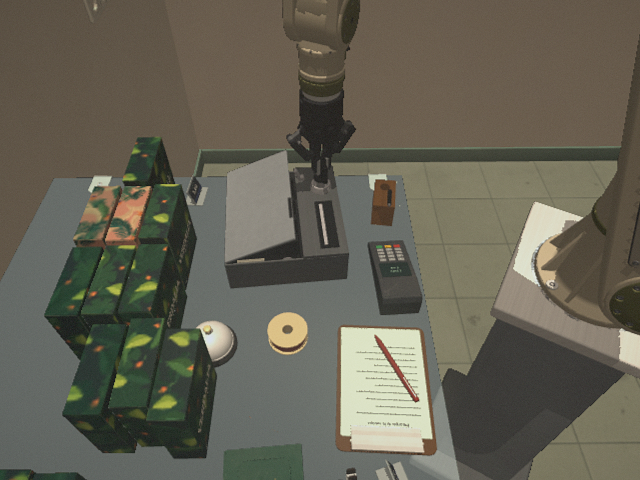

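The lid (260,200) is already rising. I'll turn a little further to be sure of the stop.

Request:
step_arm(deltas=[[0,0,0,0,0,-3,-1],[0,0,0,0,0,0,-1]])

```text
clock: 13.9
tcp_pos: [0.5353, 0.1142, 0.1246]
orientation: [0.0, 0.361, 0.933, -0.0]
wrist_force: [1.2, 1.5, 1.9]
finger_gap: 0.0088
grip_force: 78.9
```

```bash
python3 -c "
from h import *
s=get_state();print(s['wrist_force'],s['ft_torque'],s['orientation'])"
```

```text
[1.17323631 1.50145272 1.89936225] [ 0.42370336 -0.23362342  0.19704588] [ 3.41369048e-04  3.60744748e-01  9.32664522e-01 -1.47703246e-05]
```

Request:
step_arm(deltas=[[0,0,0,0,0,-3,-1],[0,0,0,0,0,0,-1]])

```text
clock: 14.1
tcp_pos: [0.5354, 0.1142, 0.1247]
orientation: [0.0, 0.385, 0.923, 0.0]
wrist_force: [0.8, 0.6, 2.2]
finger_gap: 0.0088
grip_force: 78.9
```

```bash
python3 -c "
from h import *
s=get_state();print(s['wrist_force'],s['ft_torque'],s['orientation'])"
```

```text
[0.80804642 0.5734637  2.22155687] [ 0.38247041 -0.22460206  0.21599174] [3.53548587e-04 3.84772299e-01 9.23011459e-01 2.10533684e-06]
```

Request:
step_arm(deltas=[[0,0,0,0,0,-4,-1],[0,0,0,0,0,0,-1]])

```text
clock: 14.3
tcp_pos: [0.5354, 0.1143, 0.1247]
orientation: [0.0, 0.417, 0.909, 0.0]
wrist_force: [1.1, 1.7, 2.6]
finger_gap: 0.0085
grip_force: 78.9
```

```bash
python3 -c "
from h import *
s=get_state();print(s['wrist_force'],s['ft_torque'],s['orientation'])"
```

```text
[1.07439349 1.67832542 2.59162453] [ 0.23315488 -0.42239844  0.37229126] [4.20220625e-04 4.16533105e-01 9.09120452e-01 1.19036434e-05]
```

Request:
step_arm(deltas=[[0,0,0,0,0,-3,-1],[0,0,0,0,0,0,-1]])

```text
clock: 14.5
tcp_pos: [0.5355, 0.1144, 0.1247]
orientation: [0.0, 0.44, 0.898, 0.0]
wrist_force: [2.4, 1.4, 2.9]
finger_gap: 0.0086
grip_force: 79.2
```

```bash
python3 -c "
from h import *
s=get_state();print(s['wrist_force'],s['ft_torque'],s['orientation'])"
```

```text
[2.37722201 1.44669791 2.93819404] [ 0.2518392  -0.50028522  0.62274663] [4.54348039e-04 4.39750825e-01 8.98119700e-01 9.98606919e-05]
```

The torque jump from 0.2 to 0.6 N m shows the hard stop has been reached and held. Next I'll follow the spring back, then release.

Request:
step_arm(deltas=[[0,0,0,0,0,5,-1],[0,0,0,0,0,5,-1],[0,0,0,0,0,5,-1],[0,0,0,0,0,5,-1],[0,0,0,0,0,5,-1]])

```text
clock: 15.0
tcp_pos: [0.5354, 0.1143, 0.1247]
orientation: [0.0, 0.233, 0.972, 0.0]
wrist_force: [2.0, 1.6, 2.4]
finger_gap: 0.0086
grip_force: 78.9
```

Request:
step_arm(deltas=[[0,0,0,0,0,5,-1],[0,0,0,0,0,5,-1],[0,0,0,0,0,5,-1],[0,0,0,0,0,5,-1],[0,0,0,0,0,0,-1]])

```text
clock: 15.5
tcp_pos: [0.5353, 0.1143, 0.1247]
orientation: [0.0, 0.063, 0.998, 0.0]
wrist_force: [1.3, 1.5, 2.3]
finger_gap: 0.0086
grip_force: 78.9
```

```bash
python3 -c "
from h import *
s=get_state();print(s['tcp_pos'],s['wrist_force'],s['ft_torque'],s['orientation'])"
```

```text
[0.53532508 0.1143186  0.12466967] [1.29175309 1.47754305 2.30438887] [ 0.38171979 -0.41252889  0.11912116] [2.87516545e-04 6.30263027e-02 9.98011824e-01 4.77385887e-05]
```

Request:
step_arm(deltas=[[0,0,0,0,0,5,-1],[0,0,0,0,0,5,-1],[0,0,0,0,0,0,-1]])

```text
clock: 15.8
tcp_pos: [0.5349, 0.114, 0.1246]
orientation: [-0.0, -0.023, 1.0, -0.0]
wrist_force: [-0.2, 0.8, 4.5]
finger_gap: 0.0088
grip_force: 79.1
```

```bash
python3 -c "
from h import *
s=get_state();print(s['tcp_pos'],s['wrist_force'],s['ft_torque'],s['orientation'])
c=shot('side');cv2.imwrite('pics/sd6.png',c['image'][:,:,::-1])"
```

```text
[0.53488201 0.11399224 0.12462825] [-0.17027493  0.8147856   4.48504652] [-0.0391784   0.01189428  0.01901496] [-1.57121599e-04 -2.26932665e-02  9.99742397e-01 -3.62565630e-04]
```

View pics/sd6.png

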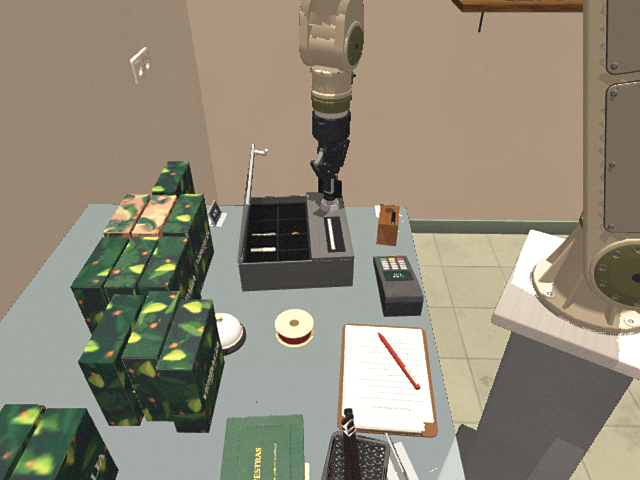

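The lid stands fully open (edge-on at (250,175)) and the torque is near zero, so the cam has sprung back. I'll release and retreat straight up.

Request:
step_arm(deltas=[[0,0,0,0,0,0,-0.6],[0,0,0,0,0,0,-0.2],[0,0,0,0,0,0,0.3],[0,0,0,0,0,0,0.3],[0,0,0,0,0,0,0.3]])

```text
clock: 16.35
tcp_pos: [0.5349, 0.1144, 0.1243]
orientation: [-0.0, -0.023, 1.0, 0.0]
wrist_force: [0.7, 0.3, -0.3]
finger_gap: 0.0554
grip_force: 0.0
```

Request:
step_arm(deltas=[[0,0,10,0,0,0,0.3],[0,0,20,0,0,0,0.3],[0,0,30,0,0,0,0.3],[0,0,30,0,0,0,0.3],[0,0,30,0,0,0,0.3]])

```text
clock: 16.85
tcp_pos: [0.535, 0.1144, 0.2465]
orientation: [0.0, -0.023, 1.0, 0.0]
wrist_force: [0.3, 0.5, 0.4]
finger_gap: 0.0556
grip_force: 0.0
```

Request:
step_arm(deltas=[[0,0,10,0,0,0,0.3],[-20,-20,0,0,0,0,0.3],[-20,-20,0,0,0,0,0.3],[0,0,0,0,0,0,0.3],[0,0,0,0,0,0,0.3]])

```text
clock: 17.35
tcp_pos: [0.4949, 0.0743, 0.2546]
orientation: [0.0, -0.023, 1.0, 0.0]
wrist_force: [0.9, -0.0, -0.4]
finger_gap: 0.0557
grip_force: 0.0
```

```bash
python3 - <<'E'
from h import *
c=shot('scene');P=cloud(c);cv2.imwrite('pics/s7.png',cv2.resize(c['image'][90:310,180:440,::-1],None,fx=2.5,fy=2.5))
m=(np.hypot(P[...,0]-.535,P[...,1]-.114)<.032)&(P[...,2]>.115)&(P[...,2]<.18);print('bow',m.sum(),cv2.minAreaRect(P[m][:,:2].astype(np.float32)*1000),P[m].max(0),get_state()['wrist_force'])
E
```

```text
bow 497 ((534.98779296875, 116.53181457519531), (16.368850708007812, 56.4381103515625), 85.3685073852539) [0.56329661 0.12482506 0.15685921] [ 0.48367258 -0.57954725  0.8019979 ]
```

View pics/s7.png

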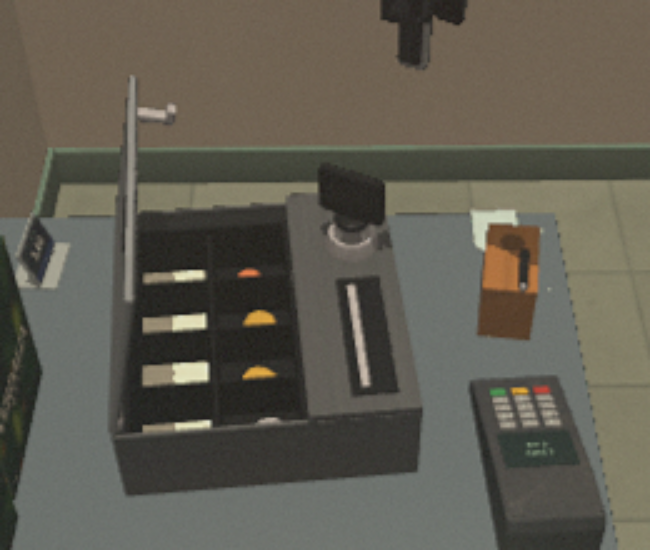

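The key stands upright and home in the lock at about (350,200), the lid is vertical, and nothing touches the robot. The bystanders haven't moved, so I'm handing in.

```bash
python3 -c "
from workcell import *
print(hand_in())"
```

```text
the job is handed in; nothing more can be done
None
```

I handed the job in, and no verdict came back: the key went home in the lock and was turned to its stop, the last picture shows the lid fully open with the key standing upright, the cam should have sprung back (inferred from the torque falling to near zero, not seen), and the arm touched nothing else.

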